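Pull a reed block from the rack and measure it in the bench calliper

ROBOT

A 7-joint arm with a two-finger parallel gripper is mounted at the origin on the work surface. World frame = base frame: x ahead of the robot, y to its left, z up, the work surface at z = 0. Lengths are in m, angles in rad, forces in N, time in s.
With the tool pointing down it reaches from about 0.425 to 0.875 m from the base axis. Payload 4.7 kg.
Tool frame: the origin (TCP) lies midway between the tips of the shut fingers; the grasp point (between the pads) lies 19 mm behind it; z points along the fingers, y is the direction in which the jaws open and shut (so a half turn about z gives the same grasp; the last joint's range is limited). The gripper opens to 87 mm and grips with 3 to 60 N. Pads are 19 mm wide; open, the fingers measure 117 mm over their backs; the gripper's body (75 mm by 190 mm) begins 51 mm behind the grasp point.
Start: joints at [-1.187, 0.321, -0.07, 1.45, 0.023, 1.371, -0.057], TCP at [0.235, 0.606, 0.223] pointing down, gripper open.
Joint ranges: [-2.86, 2.86], [-0.3, 2.09], [-1.38, 1.24], [0.06, 2.45], [-1.56, 4.7], [0.09, 2.05], [-2.69, 2.69]. Speed limits (rad/s): [2.57, 2.57, 3.14, 3.14, 3.14, 3.14, 3.14].

INTERFACE

Orientations are given as a rotation vector (axis times angle).
In Python, from bench import get_state, eyes, job gives the robot as it stands. The module is installed in compiled form; this text tells all that it offers.
- The arm moves only by the shell command python3 -m jog 'ROWS' [FORCE]. ROWS is JSON, a list that holds one entry, the list of rows, each a list of 5 numbers: the opening, from 0 (shut) to 1 (fully open), then the shift along the tool's x, y, z in units of 40 mm (1.0 is 40 mm), then the turn about the tool's z in units of 5 degrees (1.0 is 5 degrees). In form: [[[jaw, dx, dy, dz, turn], ...]]. A call has 1 to 10 rows; each row shifts and turns the commanded pose from where the row before left it, along the tool's axes as they then stand; what a row does not reach is not made up. A row lasts 1/8 s, in which the tool goes at most 62.5 mm and 10.7 degrees, less where a joint would pass 70% of its speed; a pose out of reach is approached as far as the arm can. A call is refused whole if a number of a shift passes 1 or a number of a turn 1, either way. A call with a gripper value outside its range is refused whole. The fingers move at their own pace and stop on an object; FORCE is the grip in N (left out, the last holds). Time passes only in rows, so rows that do not move let the fingers close. It gives the time, the measured TCP pose, the force and the opening at its end, in the units of the state.
- get_state(): the state, without advancing time (a new reading comes with each control period).
- eyes.get_image(name): name is "scene" or "top"; returns (picture, depth): 400x640x3 uint8, red, green, blue; 400x640 float32, m along the optical axis (not along the pixel's ray), 0 where there is no reading.
- eyes.camera_params(name): a dict with "camera_matrix" (3x3 intrinsics, pixels), "pose" (4x4, takes a point from camera to world coordinates). Camera axes: x right, y down, z forward; pixel columns grow to the right and rows downward; lengths in m; the calibration is good to about 2 mm. A picture is of the moment at which its call begins. camera_params takes no time and is no camera call.
- job.close_job(): hands the job in, once; it reports no verdict.
The state is a dict: "time": time; "joint_positions": joint angles; "qd": joint speeds; "joint_torque": joint torques, N m; "position": TCP position; "tool_rot": TCP orientation; "ft_force": force on the tool from outside, world axes, zero at the start; "torque": the same for the moment, N m; "grip_width": opening from 0.0 (shut) to 1.0 (fully open).
Only numpy, scipy, OpenCV 4.12 (cv2) and the standard library are available. Lean on these libraries where they do the work, as an engineer would, in place of code of your own. Each camera call takes 0.05 s, during which the arm holds its last target. There are 200 camera calls.

TASK

From the row of reed blocks packed upright in the rack, tip the one with the steel strip on its top forward by its top edge until it leans on the rack's front bar, then grip it, stand it upright on the bed of the bench calliper with its 95 mm width between the open jaws, and let go. Then gently push the sliding jaw until it closes squarely on the block and holds it against the fixed jaw. Leave the other blocks and bench things where they are.

Things in the scene. Friction and masses are not known exactly. Their poses are not given: they have to be found in the camera images.
- wanted_mid (a point): Centre (half-way up) of the wanted reed block: wood, 95 mm (x) by 36 mm (y) by 190 mm (z) tall, 0.28 to 0.56 kg, flat metal plates let into its sides. The only one with a steel strip (75 x 20 mm) along its top and one long plate down its front and back. z runs up its length, the -x face is its front (spine), towards the robot. It starts upright in the rack.
- wanted: The same wanted block; this origin lies at the centre of its underside, 95 mm below its centre; same axes.
- other1_mid (a point): Centre of another reed block: same size, but two round brass screw heads on top and five short plates on front and back. To be left alone, standing in the rack.
- other2_mid (a point): Centre of another reed block, like other1.
- other3_mid (a point): Centre of another reed block, like other1.
- other4_mid (a point): Centre of another reed block, like other1.
- rack: Fixed plywood rack, five slots side by side along its y, 40 mm apart, a block in each; +x points into the rack, away from the robot. Origin: underside, mid-row, under the line of the blocks' fronts (within 1 mm). Floor 10 mm thick, x -56 to 109 mm. Dividers 35 mm high leave 4 mm between blocks: too little for fingers. End walls 12 mm thick at y = +-107 mm, 195 mm high, x 1 to 103 mm.
- rack_bar (a point): Middle of the rack's round steel front bar (12 mm thick, along the rack's y, in front of the blocks between end posts 70 mm high). A block tipped forward about its front lower edge passes its balance at about 27 degrees, then comes to rest on this bar at 33 to 40 degrees, its top fully in front of its neighbours, and stays there.
- rack_back (a point): Middle of the top edge of the rack's low back board, 65 mm above the table, 8 mm thick, just behind the blocks. Above it the backs of the blocks are open: nothing stands within 60 mm behind them.
- gauge: Fixed bench calliper: steel bed 400 mm (x, from -355 to 45 mm) by 74 mm (y), 14 mm thick, with a fixed jaw 74 mm wide and 60 mm high above the bed. Origin on the underside, below the face of the fixed jaw; its x axis runs along the bed, the fixed jaw's face looks to -x, and the sliding jaw comes from -x.
- gauge_face (a point): Foot of the fixed jaw's face, mid-width, on the upper side of the bed (14 mm above the table). Same axes as the calliper.
- jaw (a joint): Opening between the jaw faces in m (0 closed, at most 0.165); it starts 0.125 to 0.150 open. The sliding jaw is 74 mm wide, 60 mm high above the bed, and slides along the calliper's x without spring, with 2.5 N of friction; it stays where it is left.
- jaw_lug (a point): Middle of the robot-side (-x) face of the sliding jaw's push lug, 76 mm above the table: an upright black plate 40 mm wide, 14 mm thick, top 94 mm above the table, clear for 30 mm below this point. This face lies 103 mm behind (-x of) the sliding jaw's measuring face. Pushing it to +x closes the jaw.
- screwdriver: Screwdriver, 190 mm, lying on the table near the rack; leave it.
- glue: Glue jar, 56 mm across, 100 mm tall; leave it.
- mug: Blue mug, 80 mm across, 90 mm tall; leave it.
- wrench: Wrench, 160 mm, lying; leave it.
- offcut: Dark wooden offcut, 120 x 60 x 30 mm, lying; leave it.
There are look-alikes about, which are no part of the job. What is shaped like the wanted but green or red is not meant.

How it is judged:
By the outcome, as a careful person would: the job done as asked, in the order asked, and still so for the second after the job is handed in, with the robot touching nothing.
It also fails if it takes over 67 s, if anything falls off the work surface, if the arm or the gripper's body presses on something with over 40 N, if the wrist force passes 120 N, or if a joint passes its speed limit or range.

## Working session

There is one attempt and no reset: what is moved stays moved. The work goes in short steps, Python scripts to look and compute and a shell command to move; the robot and the scene stay as the last step left them, time stands still between calls to the robot, and variables do not carry over. Pictures are saved under pics/ and viewed, about 8 in all and at most 12, crops included, and the job is handed in when it is done.

```bash
mkdir -p pics
python3 - <<'E'
from bench import get_state, eyes
import cv2,numpy as np
s=get_state();print(s)
for n in("scene","top"):
    p,d=eyes.get_image(n);c=eyes.camera_params(n)
    np.savez(f"pics/{n}0.npz",p=p,d=d);print(n,np.round(c["camera_matrix"],1).tolist(),np.round(c["pose"],3).tolist())
    cv2.imwrite(f"pics/{n}0.png",p[:,:,::-1])
E
```

```text
{'time': 0.0, 'joint_positions': array([-1.18690355,  0.32183442, -0.07009844,  1.45163769,  0.0226003 ,
        1.370785  , -0.05693958]), 'qd': array([ 0.00133957, -0.001322  ,  0.00080176,  0.00064619, -0.00136227,
       -0.00320888, -0.00083316]), 'joint_torque': array([ 1.97830145e-04, -4.91286027e+01, -4.03871695e-01, -3.12522769e+01,
       -6.39528804e-02,  4.35662933e-02,  1.62494939e-04]), 'position': array([0.23476983, 0.60554936, 0.22147292]), 'tool_rot': array([-5.77513086e-01, -3.08779459e+00,  2.92117132e-03]), 'ft_force': array([-0.34820202,  0.84769791,  0.08089831]), 'torque': array([ 0.03615692, -0.0086399 ,  0.0207914 ]), 'grip_width': 0.9999535707845734}
scene [[476.4, 0.0, 316.6], [0.0, 476.4, 198.7], [0.0, 0.0, 1.0]] [[-0.844, 0.287, -0.454, 1.328], [0.537, 0.48, -0.694, 1.096], [0.019, -0.829, -0.559, 0.974], [0.0, 0.0, 0.0, 1.0]]
top [[413.1, 0.0, 323.9], [0.0, 413.1, 197.7], [0.0, 0.0, 1.0]] [[-0.006, -0.982, 0.191, 0.394], [-1.0, 0.002, -0.02, 0.022], [0.019, -0.191, -0.981, 1.262], [0.0, 0.0, 0.0, 1.0]]
```

View pics/scene0.png

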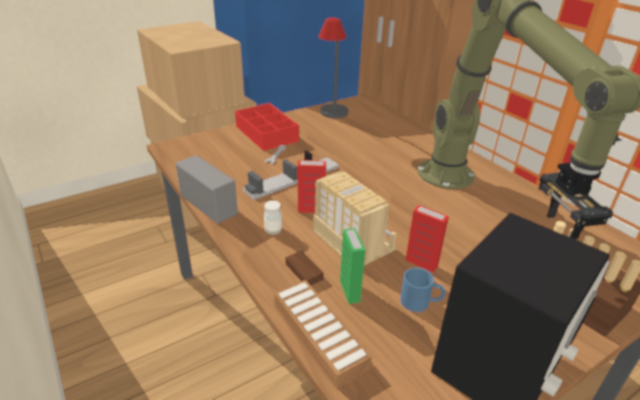

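View pics/top0.png

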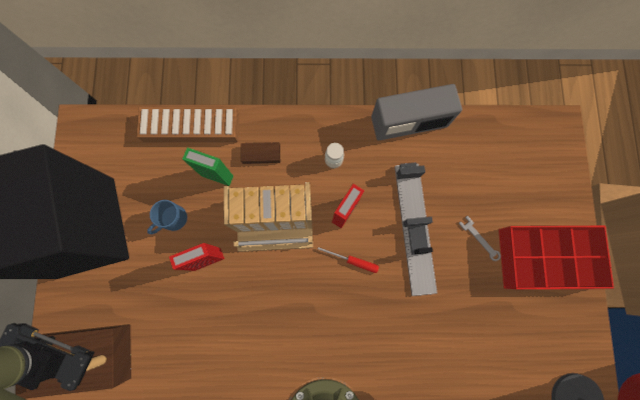

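The top view shows the rack at about (268,215), with the steel strip on the middle block at (267,203), and the calliper running from (410,168) (fixed jaw) to (425,290), with the sliding jaw and its lug at about (418,222)-(420,245). What could be mistaken for the wanted block: the red blocks at (348,205) and (197,257), the green block at (208,165), and the four brass-screw neighbours at (237,205), (252,205), (283,205) and (299,205). I choose (267,203) and check it in a close crop.

```bash
cat > h.py <<'E'
import numpy as np,cv2
from bench import get_state, eyes
def cloud(n,d):
    c=eyes.camera_params(n);K=c["camera_matrix"];T=np.array(c["pose"])
    v,u=np.mgrid[:400,:640]
    P=np.stack([(u-K[0][2])/K[0][0]*d,(v-K[1][2])/K[1][1]*d,d],-1)
    W=P@T[:3,:3].T+T[:3,3];W[d==0]=np.nan;return W
E
python3 - <<'E'
from h import *
np.set_printoptions(precision=3,suppress=True)
z=np.load("pics/top0.npz");W=cloud("top",z["d"]);p=z["p"]
a=cv2.resize(p[175:255,215:325],None,fx=5,fy=5,interpolation=3)
b=cv2.resize(p[155:305,385:445],None,fx=4,fy=4,interpolation=3)
b=cv2.resize(b,None,fx=400/600,fy=400/600)
cv2.imwrite("pics/c1.png",np.hstack([a,b])[:,:,::-1])
def box(name,m):
    q=W[m];q=q[:,:2].astype(np.float32);r=cv2.minAreaRect(q);print(name,m.sum(),r,np.median(W[m][:,2]))
v,u=np.mgrid[:400,:640]
m=(W[...,2]>.195)&(W[...,2]<.215)&(u>220)&(u<318)&(v>178)&(v<235);box("tops",m)
hsv=cv2.cvtColor(p,cv2.COLOR_RGB2HSV)
box("strip",m&(hsv[...,1]<50)&(u>256)&(u<278))
g=(u>390)&(u<445)&(v>155)&(v<300)
box("bed",g&(W[...,2]>.009)&(W[...,2]<.02))
for r in range(160,300,4):
    uu=int(410+(r-168)*(15/122)); print(r,uu,W[r,uu], end=' | ')
print()
k=g&(W[...,2]>.06);n,l=cv2.connectedComponents(k.astype(np.uint8))
for i in range(1,n):
    if (l==i).sum()>15: box("hi%d"%i,l==i); print(W[l==i].min(0),W[l==i].max(0))
for zlo,zhi in((.068,.08),(.085,.1)): 
    q=g&(W[...,2]>zlo)&(W[...,2]<zhi);
    for nm,hh in(("far",v<190),("near",v>=190)):
        if (q&hh).sum()>5: box(f"{nm}{zlo}",q&hh)
bar=(v>232)&(v<252)&(u>230)&(u<318)
for uu in(240,255,270,285,300): print(uu,[W[r,uu].round(3).tolist() for r in range(232,250,2)])
E
```

```text
tops 2739 ((0.5876753926277161, 0.15078693628311157), (0.10116345435380936, 0.22515340149402618), 2.9160308837890625) 0.2006515140473557
strip 184 ((0.5850653052330017, 0.1498878449201584), (0.07325853407382965, 0.016889171674847603), 3.9046404361724854) 0.20170792382908742
bed 2142 ((0.5437642931938171, -0.2720649242401123), (0.4027709662914276, 0.12166071683168411), 9.933818817138672) 0.015126221932090234
160 409 [ 0.761 -0.275 -0.001] | 164 409 [ 0.738 -0.266  0.034] | 168 410 [ 0.714 -0.259  0.076] | 172 410 [ 0.702 -0.258  0.075] | 176 410 [ 0.698 -0.266  0.04 ] | 180 411 [ 0.692 -0.275  0.014] | 184 411 [ 0.679 -0.275  0.012] | 188 412 [ 0.666 -0.276  0.016] | 192 412 [ 0.654 -0.277  0.011] | 196 413 [ 0.641 -0.279  0.015] | 200 413 [ 0.628 -0.277  0.019] | 204 414 [ 0.616 -0.281  0.014] | 208 414 [ 0.603 -0.28   0.015] | 212 415 [ 0.59  -0.281  0.019] | 216 415 [ 0.579 -0.283  0.011] | 220 416 [ 0.558 -0.27   0.074] | 224 416 [ 0.549 -0.274  0.052] | 228 417 [ 0.539 -0.281  0.034] | 232 417 [ 0.527 -0.281  0.035] | 236 418 [ 0.515 -0.283  0.035] | 240 418 [ 0.503 -0.282  0.034
[... 1775 characters left out ...]
198, 0.062], [0.492, 0.198, 0.06], [0.489, 0.205, 0.011], [0.483, 0.205, 0.013]]
270 [[0.531, 0.16, 0.015], [0.525, 0.161, 0.013], [0.519, 0.16, 0.015], [0.514, 0.161, 0.005], [0.503, 0.155, 0.063], [0.497, 0.154, 0.066], [0.496, 0.161, 0.007], [0.489, 0.159, 0.018], [0.483, 0.16, 0.008]]
285 [[0.531, 0.115, 0.011], [0.525, 0.115, 0.011], [0.519, 0.116, 0.008], [0.513, 0.115, 0.012], [0.503, 0.112, 0.057], [0.497, 0.111, 0.062], [0.495, 0.115, 0.012], [0.489, 0.115, 0.011], [0.483, 0.115, 0.008]]
300 [[0.531, 0.07, 0.011], [0.525, 0.07, 0.009], [0.519, 0.07, 0.013], [0.508, 0.068, 0.062], [0.502, 0.068, 0.067], [0.501, 0.07, 0.005], [0.495, 0.07, 0.01], [0.489, 0.07, 0.009], [nan, nan, nan]]
```

View pics/c1.png

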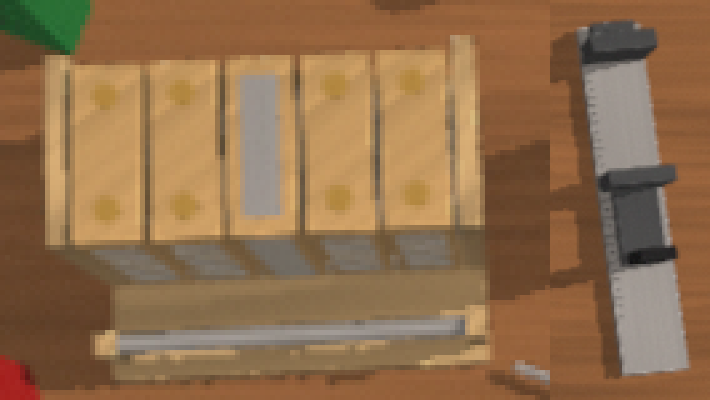

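The crop shows that the middle block has the steel strip and one long front plate, and its neighbours have brass screws, so the choice holds. Rack yaw is about 3.2°, calliper yaw about 5.2°. I add a helper that turns a target into tool units, then rise and turn first.

```bash
cat >> h.py <<'E'
from scipy.spatial.transform import Rotation as R
RK=dict(o=np.array([.5376,.1475]),yaw=np.radians(3.2))
GA=dict(o=np.array([.698,-.2647]),yaw=np.radians(5.2))
def w(F,x,y,z):
    c,s=np.cos(F["yaw"]),np.sin(F["yaw"]);return np.array([F["o"][0]+c*x-s*y,F["o"][1]+s*x+c*y,z])
def go(t,yawdeg=None):
    s=get_state();Rm=R.from_rotvec(s["tool_rot"]).as_matrix()
    print("units",np.round(Rm.T@(t-s["position"])/.04,2),"yaw_y",np.degrees(np.arctan2(Rm[1,1],Rm[0,1])).round(2),"t",round(s["time"],2),"pos",s["position"].round(4))
E
python3 - <<'E'
from h import *
W=cloud("top",np.load("pics/top0.npz")["d"])
for a,b,c,d in((.1,.5,.4,.9),(.4,.9,.45,.9),(.4,.9,.2,.45)):
    m=(W[...,0]>a)&(W[...,0]<b)&(W[...,1]>c)&(W[...,1]<d);print(a,b,c,d,np.nanmax(W[m],0))
E
python3 -m jog '[[[0,0,0,-1,-1],[0,0,0,-1,-1],[0,0,0,-1,-1],[0,0,0,-0.5,-1],[0,0,0,0,-0.8],[0,0,0,0,0]]]' 20
python3 -c "
from h import *
go(w(RK,.130,0,.36))"
```

```text
0.1 0.5 0.4 0.9 [0.49997095 0.85206775 0.6328315 ]
0.4 0.9 0.45 0.9 [0.89999065 0.85313744 0.34673939]
0.4 0.9 0.2 0.45 [0.89999584 0.44996304 0.20634074]
time: 0.85
position: [0.2349, 0.606, 0.3622]
tool_rot: [0.076, -3.14, 0.001]
ft_force: [-0.1, -0.4, 0.3]
grip_width: 0.399
units [-10.25 -11.79   0.06] yaw_y 92.77 t 0.85 pos [0.2349 0.606  0.3622]
```

```bash
python3 -m jog '[[[0,0,-1,0,0],[0,0,-1,0,0],[0,0,-1,0,0],[0,-1,-1,0,0],[0,-1,-1,0,0],[0,-1,-1,0,0],[0,-1,-1,0,0],[0,-1,-1,0,0],[0,-1,-1,0,0],[0,-1,-1,0,0]]]'
python3 -m jog '[[[0,-1,-1,0,0],[0,-1,-0.8,0,0],[0,-1,0,0,0],[0,0,0,0,0]]]'
python3 -c "
from h import *
go(w(RK,.130,0,.185))"
```

```text
time: 2.1
position: [0.5351, 0.2189, 0.3619]
tool_rot: [0.075, -3.14, 0.0]
ft_force: [0.3, 0.9, 0.3]
grip_width: 0.01
time: 2.6
position: [0.659, 0.1534, 0.3589]
tool_rot: [0.072, -3.137, 0.004]
ft_force: [-0.4, -0.3, -0.7]
grip_width: 0.004
units [-0.23  0.03  4.35] yaw_y 92.62 t 2.6 pos [0.659  0.1534 0.3589]
```

```bash
python3 -m jog '[[[0,-0.2,0,1,-0.1],[0,0,0,1,0],[0,0,0,1,0],[0,0,0,0.8,0],[0,0,0,0.5,0],[0,0,0,0,0],[0,0,0,0,0]]]'
python3 - <<'E'
from h import *
go(w(RK,.130,0,.185))
for n in("scene","top"):
    p,d=eyes.get_image(n);np.savez(f"pics/{n}1.npz",p=p,d=d)
    c=p[150:280,290:420] if n=="scene" else p[165:265,215:325]
    cv2.imwrite(f"pics/{n}1.png",cv2.resize(c,(390,390))[:,:,::-1])
a=np.hstack([cv2.imread("pics/scene1.png"),cv2.imread("pics/top1.png")]);cv2.imwrite("pics/v1.png",a)
E
```

```text
time: 3.48
position: [0.6663, 0.155, 0.1923]
tool_rot: [-0.091, 3.138, 0.001]
ft_force: [-0.1, 0.0, -0.7]
grip_width: 0.004
units [-0.03 -0.01  0.18] yaw_y 93.32 t 3.48 pos [0.6663 0.155  0.1923]
```

View pics/v1.png

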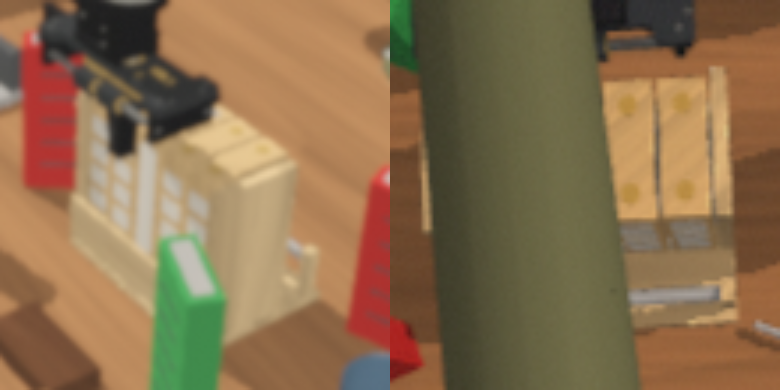

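The scene crop (left) shows the shut fingers behind the middle block with the long plate, clear of it. In the top view the arm hides the rest.

```bash
python3 -m jog '[[[0,0,0,0.15,0],[0,0.3,0,0,0],[0,0.2,0,0,0],[0,0.15,0,0,0],[0,0.15,0,0,0],[0,0.15,0,0,0],[0,0.15,0,0,0],[0,0,0,0,0]]]'
python3 -c "
from h import *
go(w(RK,.0215,0,.185))"
```

```text
time: 4.58
position: [0.6211, 0.1522, 0.1845]
tool_rot: [0.091, -3.14, -0.0]
ft_force: [2.3, -0.0, 0.5]
grip_width: 0.005
units [ 1.55  0.   -0.01] yaw_y 93.33 t 4.58 pos [0.6211 0.1522 0.1845]
```

```bash
python3 -m jog '[[[0,0.15,0,0,0],[0,0.15,0,0,0],[0,0.15,0,0,0],[0,0.15,0,0,0],[0,0.15,0,0,0],[0,0.15,0,0,0],[0,0.15,0,0,0],[0,0,0,0,0]]]'
python3 - <<'E'
from h import *
go(w(RK,.0215,0,.185))
p,d=eyes.get_image("scene");cv2.imwrite("pics/v2.png",cv2.resize(p[130:290,280:440],(480,480))[:,:,::-1])
E
```

```text
time: 5.58
position: [0.579, 0.1498, 0.1844]
tool_rot: [0.091, -3.139, -0.0]
ft_force: [0.2, 0.1, 0.9]
grip_width: 0.01
units [ 0.5   0.   -0.02] yaw_y 93.33 t 5.58 pos [0.579  0.1498 0.1844]
```

View pics/v2.png

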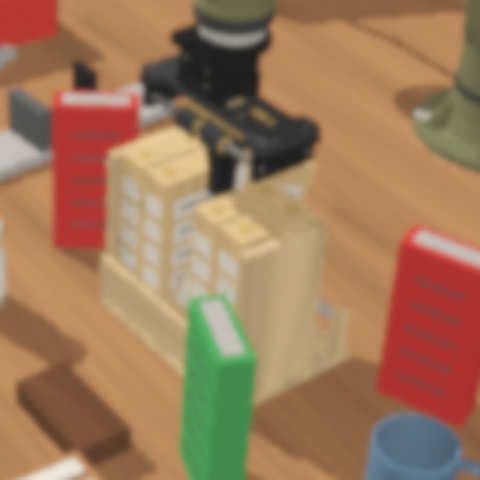

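The block is tipping (strip at about (290,190) in the crop) and its neighbours still stand. I push on past the balance point.

```bash
python3 -m jog '[[[0,0.1,0,0,0],[0,0.1,0,0,0],[0,0.1,0,0,0],[0,0.1,0,0,0],[0,0.1,0,0,0],[0,0.1,0,0,0],[0,0,0,0,0],[0,0,0,0,0]]]'
python3 -m jog '[[[0,-0.5,0,-0.5,0],[0,0,0,-1,0],[0,0,0,-1,0],[0,0,0,-1,0],[0,0,0,-1,0],[0,-1,0,0,0],[0,-1,0,0,0],[0,-1,-1,0,0],[0,0,-1,0,0],[0,0,-1,0,0]]]'
python3 - <<'E'
from h import *
go(w(RK,.0215,0,.185))
p,d=eyes.get_image("scene");np.savez("pics/s3.npz",p=p,d=d)
q,d=eyes.get_image("top");np.savez("pics/t3.npz",p=q,d=d)
cv2.imwrite("pics/v3.png",np.hstack([cv2.resize(p[130:290,280:440],(400,400)),cv2.resize(q[160:270,210:320],(400,400))])[:,:,::-1])
E
```

```text
time: 6.62
position: [0.5559, 0.1483, 0.1846]
tool_rot: [-0.091, 3.14, 0.0]
ft_force: [0.6, -0.6, -0.3]
grip_width: 0.006
time: 7.88
position: [0.7032, 0.0352, 0.3633]
tool_rot: [0.091, -3.139, 0.001]
ft_force: [0.3, -1.3, 1.2]
grip_width: 0.008
units [3.43 3.04 4.46] yaw_y 93.31 t 7.88 pos [0.7032 0.0352 0.3633]
```

View pics/v3.png

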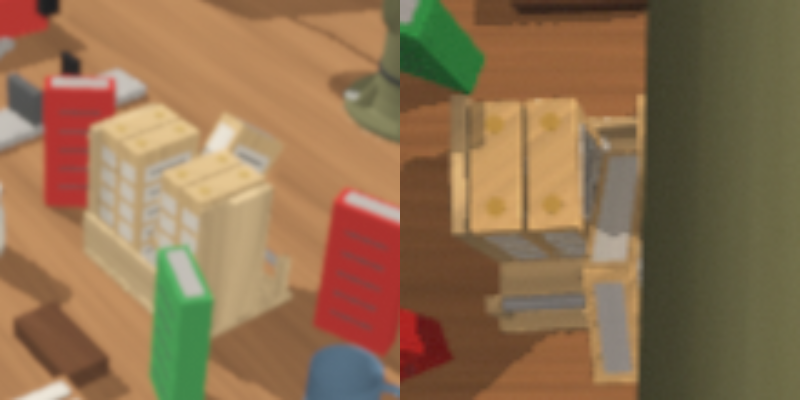

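The block leans on the bar: the strip is at about (613,325) in the right-hand crop, in front of the standing neighbours. I measure its lean from the top depth image.

Run:
```python
from h import *
np.set_printoptions(precision=4,suppress=True)
z=np.load("pics/t3.npz");W=cloud("top",z["d"])
c,s=np.cos(RK["yaw"]),np.sin(RK["yaw"])
L=np.dstack([(W[...,:2]-RK["o"])@np.array([[c,-s],[s,c]]),W[...,2]])
for u in (266,269,272):
    print(u)
    for v in range(218,266,3): print(v,L[v,u], end=' | ')
    print()
m=np.zeros((400,640),bool);m[236:260,263:275]=1;m&=L[...,2]>.12
q=L[m];A=np.c_[q[:,:2],np.ones(len(q))];k=np.linalg.lstsq(A,q[:,2],rcond=None)[0]
print(k,"tilt",np.degrees(np.arctan(k[0])),q.min(0),q.max(0),len(q),np.abs(A@k-q[:,2]).mean())
```

```text
266
218 [0.0164 0.0079 0.1552] | 221 [0.0064 0.0067 0.1683] | 224 [-0.003   0.0058  0.1784] | 227 [-0.0125  0.0048  0.1902] | 230 [-0.0217  0.0037  0.202 ] | 233 [-0.0309  0.0025  0.2147] | 236 [-0.0385  0.0028  0.2143] | 239 [-0.0461  0.0031  0.2147] | 242 [-0.0529  0.0043  0.2061] | 245 [-0.0599  0.0054  0.1993] | 248 [-0.0669  0.0065  0.1916] | 251 [-0.0745  0.0069  0.1905] | 254 [-0.0819  0.0076  0.1867] | 257 [-0.089   0.0091  0.1761] | 260 [-0.0965  0.0099  0.1717] | 263 [-0.104   0.0107  0.1671] | 
269
218 [ 0.0156 -0.0004  0.1572] | 221 [ 0.0056 -0.0015  0.1706] | 224 [-0.0039 -0.0024  0.1815] | 227 [-0.0132 -0.0032  0.1923] | 230 [-0.0228 -0.0045  0.207 ] | 233 [-0.0321 -0.0058  0.2213] | 236 [-0.0391 -0.0049  0.2162] | 239 [-0.0463 -0.0042  0.212 ] | 242 [-0.0534 -0.0034  0.2072] | 245 [-0.0604 -0.0023  0.1998] | 248 [-0.068  -0.002   0.1993] | 251 [-0.0751 -0.0009  0.1922] | 254 [-0.0824 -0.0002  0.1876] | 257 [-0.0896  0.0011  0.1788] | 260 [-0.0969  0.0022  0.1715] | 263 [-0.1044  0.0032  0.1648] | 
272
218 [ 0.0153 -0.0083  0.1561] | 221 [ 0.0058 -0.009   0.1659] | 224 [-0.0048 -0.0105  0.1845] | 227 [-0.0141 -0.0113  0.1959] | 230 [-0.023  -0.012   0.2051] | 233 [-0.0322 -0.0129  0.2176] | 236 [-0.0395 -0.0124  0.2154] | 239 [-0.0469 -0.0119  0.2133] | 242 [-0.0537 -0.0108  0.2053] | 245 [-0.0609 -0.01    0.2002] | 248 [-0.0677 -0.0087  0.19  ] | 251 [-0.0755 -0.0085  0.1914] | 254 [-0.0829 -0.0078  0.1875] | 257 [-0.0903 -0.007   0.1821] | 260 [-0.0975 -0.0059  0.1739] | 263 [-0.105  -0.0049  0.1677] | 
[0.7422 0.0255 0.2447] tilt 36.58180615225062 [-0.0953 -0.0164  0.1704] [-0.0381  0.0173  0.2177] 288 0.0017784675135868679
```

The lean is about 36.6°. I will grip with the grasp point at rack x of about -0.061 and TCP z of about 0.157, so the body clears the block's raised back edge.

```bash
python3 -m jog '[[[0.8,1,1,0,0],[0.8,1,1,0,0],[0.8,1,1,0,0],[0.8,1,0,0,0],[0.8,1,0,0,0],[0.8,0.5,0,0,0],[0.8,0,0,0,0]]]' 20
python3 -c "
from h import *
go(w(RK,-.061,0,.157))"
```

```text
time: 8.85
position: [0.4751, 0.1443, 0.3654]
tool_rot: [-0.094, 3.139, 0.003]
ft_force: [1.1, -0.0, 0.4]
grip_width: 0.715
units [-0.03 -0.02  5.21] yaw_y 93.42 t 8.85 pos [0.4751 0.1443 0.3654]
```

```bash
python3 -m jog '[[[0.8,0,0,1,0],[0.8,0,0,1,0],[0.8,0,0,1,0],[0.8,0,0,1,0],[0.8,0,0,0.6,0],[0.8,0,0,0.4,0],[0.8,0,0,0.2,0],[0.8,0,0,0,0]]]' 20
python3 - <<'E'
from h import *
go(w(RK,-.061,0,.157))
p,d=eyes.get_image("scene");cv2.imwrite("pics/v4.png",cv2.resize(p[110:270,280:440],(480,480))[:,:,::-1])
E
```

```text
time: 9.85
position: [0.4763, 0.1437, 0.1566]
tool_rot: [-0.091, 3.14, -0.0]
ft_force: [-0.1, -0.3, 0.1]
grip_width: 0.799
units [-0.01  0.01 -0.01] yaw_y 93.3 t 9.85 pos [0.4763 0.1437 0.1566]
```

View pics/v4.png

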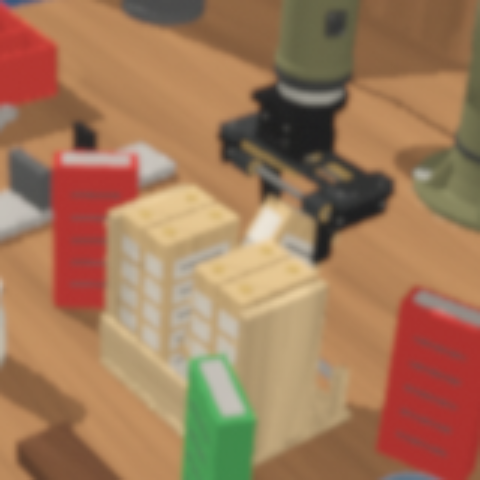

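The fingers straddle the tipped block's top (crop (270,235)) and no force shows. I grip and lift straight up.

```bash
python3 -m jog '[[[0,0,0,0,0],[0,0,0,0,0],[0,0,0,0,0],[0,0,0,0,0],[0,0,0,-0.2,0],[0,0,0,-0.3,0],[0,0,0,-0.3,0],[0,0,0,0,0]]]' 25
python3 -c "
from bench import get_state;s=get_state();print(s['ft_force'],s['torque'],s['position'])"
```

```text
time: 10.9
position: [0.4769, 0.1438, 0.19]
tool_rot: [-0.091, 3.138, 0.001]
ft_force: [-0.6, 0.3, -4.6]
grip_width: 0.409
[-0.59690259  0.2632341  -4.60876593] [0.04171057 0.21944768 0.02354992] [0.47685307 0.14379379 0.19000157]
```

```bash
python3 -m jog '[[[0,0,0,-0.5,0],[0,0,0,-0.7,0],[0,0,0,-0.7,0],[0,0,0,-0.7,0],[0,0,0,-0.7,0],[0,0,0,-0.7,0],[0,0,0,-0.7,0],[0,0,0,-0.4,0],[0,0,0,0,0]]]' 25
python3 - <<'E'
from h import *
s=get_state();print(s['ft_force'],s['torque']);go(w(GA,-.0655,0,.39))
p,d=eyes.get_image("scene");cv2.imwrite("pics/v5.png",cv2.resize(p[50:270,250:470],(480,480))[:,:,::-1])
E
```

```text
time: 12.02
position: [0.4764, 0.1437, 0.3932]
tool_rot: [-0.09, 3.139, 0.001]
ft_force: [-0.3, 0.6, -5.9]
grip_width: 0.411
[-0.25631327  0.64010137 -5.8976442 ] [0.02811239 0.25050889 0.0085179 ]
units [ -3.31 -10.57   0.08] yaw_y 93.3 t 12.03 pos [0.4764 0.1437 0.3932]
```

View pics/v5.png

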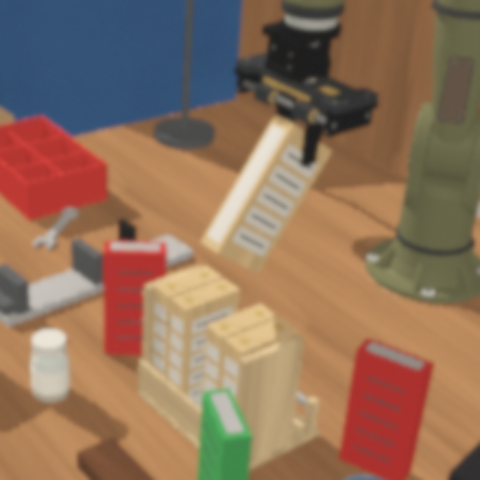

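The block is held at its tilt, clear above the rack. I carry it over the calliper.

```bash
python3 -m jog '[[[0,0,-0.4,0,-0.2],[0,0,-0.8,0,-0.2],[0,0,-0.9,0,0],[0,0,-0.9,0,0],[0,0,-0.9,0,0],[0,0,-0.9,0,0],[0,-0.3,-0.9,0,0],[0,-0.5,-0.9,0,0],[0,-0.5,-0.9,0,0],[0,-0.5,-0.9,0,0]]]' 25
python3 -m jog '[[[0,-0.5,-0.9,0,0],[0,-0.4,-0.6,0,0],[0,-0.2,-0.2,0,0],[0,0,0,0,0],[0,0,0,0,0]]]' 25
python3 - <<'E'
from h import *
s=get_state();print(s['ft_force'],s['torque']);go(w(GA,-.0655,0,.235))
E
```

```text
time: 13.32
position: [0.5779, -0.185, 0.3908]
tool_rot: [0.146, -3.136, -0.001]
ft_force: [1.0, 0.6, -4.9]
grip_width: 0.409
time: 13.95
position: [0.6275, -0.2467, 0.3925]
tool_rot: [0.148, -3.138, -0.002]
ft_force: [-0.3, -0.9, -5.4]
grip_width: 0.408
[-0.25482956 -0.89907434 -5.41257989] [ 0.0275717   0.24008118 -0.02003955]
units [-0.08 -0.61  3.94] yaw_y 95.39 t 13.95 pos [ 0.6275 -0.2467  0.3925]
```

```bash
python3 -m jog '[[[0,-0.08,-0.6,0.4,0],[0,0,0,0.8,0],[0,0,0,0.8,0],[0,0,0,0.8,0],[0,0,0,0.6,0],[0,0,0,0.4,0],[0,0,0,0.1,0],[0,0,0,0,0],[0,0,0,0,0]]]' 25
python3 -m jog '[[[0,0,0,0,0],[0,0,0,0,0],[0,0,0,0,0]]]' 15
cat > t.py <<'E'
from h import *
from bench import get_state
s=get_state();print(s['ft_force'].round(2),s['torque'].round(3),s['grip_width'].round(4));go(w(GA,-.0655,0,.235))
E
python3 t.py
```

```text
time: 15.08
position: [0.6337, -0.2719, 0.2379]
tool_rot: [-0.146, 3.136, -0.001]
ft_force: [0.5, -0.1, -5.1]
grip_width: 0.414
time: 15.45
position: [0.6332, -0.2716, 0.2366]
tool_rot: [-0.145, 3.138, -0.0]
ft_force: [0.4, 0.1, -4.4]
grip_width: 0.409Traceback (most recent call last):
  File "t.py", line 3, in <module>
    s=get_state();print(s['ft_force'].round(2),s['torque'].round(3),s['grip_width'].round(4));go(w(GA,-.0655,0,.235))
                                                                    ^^^^^^^^^^^^^^^^^^^^^
AttributeError: 'float' object has no attribute 'round'
```

```bash
sed -i "s/,s\['grip_width'\].round(4)//" t.py; python3 t.py
python3 -m jog '[[[0,0,0,0,0],[0,0,0,0,0],[0,0,0,0,0]]]' 11; python3 t.py
python3 -m jog '[[[0,0,0,0,0],[0,0,0,0,0],[0,0,0,0,0]]]' 9; python3 t.py
```

```text
[ 0.43  0.08 -4.39] [ 0.003  0.255 -0.003]
units [0.01 0.03 0.04] yaw_y 95.31 t 15.45 pos [ 0.6332 -0.2716  0.2366]
time: 15.82
position: [0.6331, -0.2715, 0.2365]
tool_rot: [0.146, -3.138, -0.0]
ft_force: [-0.2, -0.7, -5.2]
grip_width: 0.413
[-0.16 -0.7  -5.23] [0.028 0.173 0.006]
units [0.01 0.02 0.04] yaw_y 95.31 t 15.82 pos [ 0.6331 -0.2715  0.2365]
time: 16.2
position: [0.6333, -0.2715, 0.2366]
tool_rot: [-0.146, 3.138, 0.0]
ft_force: [1.1, -0.1, -4.5]
grip_width: 0.412
[ 1.08 -0.08 -4.54] [-0.036  0.104 -0.016]
units [0.01 0.02 0.04] yaw_y 95.32 t 16.2 pos [ 0.6333 -0.2715  0.2366]
```

```bash
python3 -m jog '[[[0,0,0,0,0],[0,0,0,0,0],[0,0,0,0,0],[0,0,0,0,0]]]' 7.5; python3 t.py
python3 - <<'E'
from h import *
p,d=eyes.get_image("scene");np.savez("pics/s6.npz",p=p,d=d);cv2.imwrite("pics/v6.png",cv2.resize(p[60:220,220:380],(560,560),interpolation=3)[:,:,::-1])
E
```

```text
time: 16.7
position: [0.6332, -0.2715, 0.2366]
tool_rot: [-0.146, 3.138, 0.0]
ft_force: [-0.5, 0.4, -4.9]
grip_width: 0.413
[-0.49  0.4  -4.87] [0.03  0.034 0.03 ]
units [0.01 0.02 0.04] yaw_y 95.31 t 16.7 pos [ 0.6332 -0.2715  0.2366]
```

View pics/v6.png

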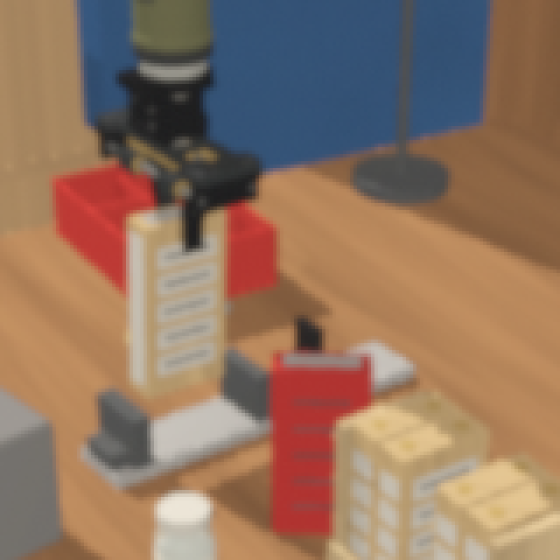

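The block now hangs nearly upright (crop (180,300)), with the open jaws below it at (125,425) and (245,380). I measure tilt, height and x from the depth image.

```bash
cat > m.py <<'E'
from h import *
import sys
def blk(zlo=.09,zhi=.26,f=None):
    if f is None: p,d=eyes.get_image("scene")
    else: d=np.load(f)["d"]
    W=cloud("scene",d);c,s=np.cos(GA["yaw"]),np.sin(GA["yaw"])
    L=np.dstack([(W[...,:2]-GA["o"])@np.array([[c,-s],[s,c]]),W[...,2]])
    m=(abs(L[...,0]+.0655)<.1)&(abs(L[...,1]-.0)<.045)&(L[...,2]>zlo)&(L[...,2]<zhi)
    for z in np.arange(zlo,zhi,.02):
        k=m&(abs(L[...,2]-z-.01)<.01)
        if k.sum()>10: q=L[k];print("z",round(z+.01,3),"x",np.percentile(q[:,0],[1,99]).round(4),"y",np.percentile(q[:,1],[5,95]).round(4),k.sum())
    print("zmin",np.nanpercentile(L[m][:,2],[.2,1]))
    # side face plane (y face) rect in x-z
    k=m&(abs(L[...,1]-np.percentile(L[m][:,1],70))<.006)
    r=cv2.minAreaRect(L[k][:,[0,2]].astype(np.float32));print("side rect",r)
    A=np.c_[L[k][:,[0,2]],np.ones(k.sum())];print("y=ax+bz+c",np.linalg.lstsq(A,L[k][:,1],rcond=None)[0].round(4))
    v,u=np.where(m);print("px",u.min(),u.max(),v.min(),v.max())
if __name__=="__main__": blk(float(sys.argv[1]),float(sys.argv[2]),sys.argv[3] if len(sys.argv)>3 else None)
E
python3 m.py .076 .235 pics/s6.npz
```

```text
z 0.086 x [-0.1456  0.0216] y [-0.0202  0.0286] 131
z 0.106 x [-0.105  -0.0061] y [-0.0037  0.0211] 125
z 0.126 x [-0.1053 -0.0076] y [-0.0064  0.0209] 130
z 0.146 x [-0.1032 -0.0059] y [-0.0032  0.0216] 131
z 0.166 x [-0.1067 -0.0084] y [-0.0062  0.0221] 143
z 0.186 x [-0.1069 -0.0099] y [-0.0066  0.0212] 137
z 0.206 x [-0.1044 -0.0111] y [-0.0068  0.0228] 135
z 0.226 x [-0.1053 -0.0119] y [-0.0105  0.0212] 138
zmin [0.07608824 0.07664651]
side rect ((-0.0604543499648571, 0.15589384734630585), (0.15842483937740326, 0.16448494791984558), 89.58522033691406)
y=ax+bz+c [0.0019 0.003  0.0166]
px 248 295 129 179
```

Run:
```python
from h import *
for f,n in(("pics/s6.npz","scene"),("pics/top0.npz","top"),("pics/scene0.npz","scene")):
    W=cloud(n,np.load(f)["d"]);c,s=np.cos(GA["yaw"]),np.sin(GA["yaw"])
    L=np.dstack([(W[...,:2]-GA["o"])@np.array([[c,-s],[s,c]]),W[...,2]])
    for a,b in((-.03,.06),(-.18,-.1)):
        for zl,zh in((.035,.055),(.055,.07),(.07,.078)):
            k=(L[...,0]>a)&(L[...,0]<b)&(abs(L[...,1])<.042)&(L[...,2]>zl)&(L[...,2]<zh)
            if k.sum()>4: q=L[k];print(f,zl,k.sum(),np.percentile(q[:,0],[2,50,98]).round(4),"y",np.percentile(q[:,1],[2,98]).round(4))
```

```text
pics/s6.npz 0.035 95 [0.0038 0.0218 0.043 ] y [-0.0335  0.0383]
pics/s6.npz 0.055 55 [0.0011 0.019  0.0241] y [-0.0336  0.0392]
pics/s6.npz 0.07 72 [-0.0005  0.0123  0.0228] y [-0.0384  0.0373]
pics/s6.npz 0.035 60 [-0.1469 -0.1346 -0.1314] y [-0.0298  0.0386]
pics/s6.npz 0.055 47 [-0.1479 -0.1355 -0.1292] y [-0.0293  0.0383]
pics/s6.npz 0.07 50 [-0.1519 -0.1426 -0.1304] y [-0.033   0.0367]
pics/top0.npz 0.035 81 [0.0002 0.0051 0.0442] y [-0.0354  0.0359]
pics/top0.npz 0.055 38 [0.0004 0.0015 0.0198] y [-0.0343  0.0369]
pics/top0.npz 0.07 159 [0.0008 0.011  0.0223] y [-0.0362  0.0355]
pics/top0.npz 0.035 63 [-0.1781 -0.1525 -0.1365] y [-0.0305  0.0369]
pics/top0.npz 0.055 22 [-0.1501 -0.1496 -0.1329] y [-0.0318  0.0368]
pics/top0.npz 0.07 140 [-0.1497 -0.1408 -0.1321] y [-0.0355  0.035 ]
pics/scene0.npz 0.035 97 [0.0031 0.0209 0.0446] y [-0.0343  0.0361]
pics/scene0.npz 0.055 51 [0.002  0.0193 0.0241] y [-0.0354  0.0387]
pics/scene0.npz 0.07 76 [0.0009 0.0131 0.0228] y [-0.0377  0.0368]
pics/scene0.npz 0.035 65 [-0.1507 -0.1342 -0.1308] y [-0.032   0.0385]
pics/scene0.npz 0.055 47 [-0.1465 -0.135  -0.1304] y [-0.0376  0.0396]
pics/scene0.npz 0.07 55 [-0.1515 -0.1412 -0.1312] y [-0.037   0.0378]
```

Both cameras agree on the jaws: faces at about 0 and -0.131. The block centre is about 8 mm toward the fixed jaw, so I shift it back by 0.2 and descend.

```bash
python3 -m jog '[[[0,0.1,0,0,0],[0,0.1,0,0.2,0],[0,0,0,0.3,0],[0,0,0,0.3,0],[0,0,0,0.3,0],[0,0,0,0.2,0],[0,0,0,0.1,0],[0,0,0,0,0],[0,0,0,0,0]]]' 7.5; python3 t.py
python3 -m jog '[[[0,0,0,0.06,0],[0,0,0,0.06,0],[0,0,0,0,0]]]'; python3 t.py; python3 m.py .076 .19
```

```text
time: 17.88
position: [0.6255, -0.2725, 0.1811]
tool_rot: [-0.146, 3.137, -0.001]
ft_force: [0.4, 1.0, -5.6]
grip_width: 0.416
[ 0.4   1.01 -5.58] [0.019 0.014 0.018]
units [-0.19  0.03 -1.35] yaw_y 95.31 t 17.88 pos [ 0.6255 -0.2725  0.1811]
time: 18.25
position: [0.625, -0.2721, 0.1754]
tool_rot: [0.146, -3.138, -0.001]
ft_force: [-0.8, -0.3, -4.9]
grip_width: 0.416
[-0.76 -0.34 -4.9 ] [ 0.051  0.036 -0.061]
units [-0.2   0.02 -1.49] yaw_y 95.31 t 18.25 pos [ 0.625  -0.2721  0.1754]
z 0.086 x [-0.1464  0.0204] y [-0.0214  0.0234] 163
z 0.106 x [-0.1109 -0.0173] y [-0.005   0.0212] 121
z 0.126 x [-0.1151 -0.018 ] y [-0.0075  0.021 ] 129
z 0.146 x [-0.1154 -0.0183] y [-0.0101  0.0217] 132
z 0.166 x [-0.1166 -0.02  ] y [-0.0109  0.0217] 134
z 0.186 x [-0.1172 -0.0211] y [-0.0041  0.0268] 100
zmin [0.07607092 0.07640233]
side rect ((-0.0656275749206543, 0.133225217461586), (0.1135086789727211, 0.1626381278038025), 89.97063446044922)
y=ax+bz+c [-0.0031  0.0105  0.0157]
px 248 294 139 179
```

```bash
for i in 1 ; do python3 -m jog '[[[0,0,0,0.06,0],[0,0,0,0.06,0],[0,0,0,0,0]]]'; python3 t.py;done
python3 -m jog '[[[0,0,0,0.05,0],[0,0,0,0.05,0],[0,0,0,0,0]]]'; python3 t.py
```

```text
time: 18.68
position: [0.6264, -0.2724, 0.1722]
tool_rot: [-0.146, 3.135, -0.001]
ft_force: [0.4, 1.1, 0.8]
grip_width: 0.411
[0.43 1.06 0.76] [ 0.207 -0.369 -0.007]
units [-0.17  0.03 -1.57] yaw_y 95.34 t 18.68 pos [ 0.6264 -0.2724  0.1722]
time: 19.05
position: [0.6285, -0.2723, 0.1706]
tool_rot: [-0.147, 3.13, -0.002]
ft_force: [3.8, 1.6, 8.5]
grip_width: 0.414
[3.85 1.59 8.48] [ 0.397 -0.73  -0.016]
units [-0.12  0.03 -1.61] yaw_y 95.38 t 19.05 pos [ 0.6285 -0.2723  0.1706]
```

On the bed. I ease off the pressure and open.

```bash
python3 -m jog '[[[0,0,0,-0.06,0],[0,0,0,-0.04,0],[0,0,0,0,0]]]' 5; python3 t.py
python3 -m jog '[[[0.45,0,0,0,0],[0.47,0,0,0,0],[0.5,0,0,0,0],[0.6,0,0,0,0],[0.8,0,0,0,0],[0.8,0,0,0,0]]]'; python3 t.py; python3 m.py .076 .2
```

```text
time: 19.42
position: [0.6254, -0.2724, 0.1713]
tool_rot: [-0.145, 3.138, -0.0]
ft_force: [2.0, 0.6, 3.8]
grip_width: 0.417
[2.   0.6  3.83] [ 0.119 -0.354 -0.053]
units [-0.19  0.03 -1.59] yaw_y 95.31 t 19.43 pos [ 0.6254 -0.2724  0.1713]
time: 20.18
position: [0.6252, -0.2723, 0.171]
tool_rot: [-0.146, 3.138, 0.0]
ft_force: [-0.0, -0.6, -1.1]
grip_width: 0.735
[-0.02 -0.6  -1.05] [0.032 0.035 0.04 ]
units [-0.19  0.02 -1.6 ] yaw_y 95.32 t 20.18 pos [ 0.6252 -0.2723  0.171 ]
z 0.086 x [-0.1462  0.0228] y [-0.0151  0.0233] 159
z 0.106 x [-0.1095 -0.0138] y [-0.0075  0.0221] 127
z 0.126 x [-0.1099 -0.013 ] y [-0.0087  0.0216] 130
z 0.146 x [-0.1093 -0.013 ] y [-0.0092  0.0215] 131
z 0.166 x [-0.1072 -0.0142] y [-0.0087  0.0278] 114
z 0.186 x [-0.1107 -0.0144] y [-0.0057  0.0403] 138
z 0.206 x [-0.1106 -0.0152] y [-0.0385  0.0415] 31
zmin [0.07611917 0.07630111]
side rect ((-0.060097839683294296, 0.13800713419914246), (0.12344282865524292, 0.16645240783691406), 89.8778076171875)
y=ax+bz+c [ 0.0073 -0.0016  0.0176]
px 247 294 134 180
```

It stands free and upright (side edges vertical within 1 mm). I lift off and go behind the lug.

```bash
python3 -m jog '[[[0.8,0,0,-0.4,0],[0.8,0,0,-1,0],[0.8,0,0,-1,0],[0.8,0,0,-0.4,0],[0.5,0.6,0,0,0],[0,1,0,0,0],[0,1,0,0,0],[0,1,0,0,0],[0,1,0,0,0],[0,0.5,0,0,0]]]' 20
python3 - <<'E'
from h import *
go(w(GA,-.27,0,.058))
E
```

```text
time: 21.48
position: [0.4197, -0.2918, 0.283]
tool_rot: [-0.143, 3.138, 0.002]
ft_force: [-0.4, -0.5, 0.4]
grip_width: 0.198
units [-0.24  0.04  5.62] yaw_y 95.2 t 21.48 pos [ 0.4197 -0.2918  0.283 ]
```

```bash
python3 m.py .076 .22
python3 - <<'E'
from h import *
W=cloud("top",eyes.get_image("top")[1]);c,s=np.cos(GA["yaw"]),np.sin(GA["yaw"])
L=np.dstack([(W[...,:2]-GA["o"])@np.array([[c,-s],[s,c]]),W[...,2]])
k=(L[...,0]>-.26)&(L[...,0]<-.2)&(abs(L[...,1])<.05)&(L[...,2]>.085)&(L[...,2]<.1)
print("lug",k.sum(),k.sum() and np.percentile(L[k],[2,50,98],axis=0).round(4))
k=(L[...,0]>-.14)&(L[...,0]<.02)&(abs(L[...,1])<.05)&(L[...,2]>.19)&(L[...,2]<.215)
print("blocktop",k.sum(),k.sum() and cv2.minAreaRect(L[k][:,:2].astype(np.float32)))
E
```

```text
z 0.086 x [-0.1475  0.0231] y [-0.0182  0.024 ] 171
z 0.106 x [-0.1097 -0.0142] y [-0.0058  0.0209] 127
z 0.126 x [-0.1066 -0.0145] y [-0.0082  0.0218] 132
z 0.146 x [-0.1069 -0.0151] y [-0.0072  0.0215] 132
z 0.166 x [-0.1097 -0.0142] y [-0.0128  0.0223] 132
z 0.186 x [-0.1094 -0.0147] y [-0.0079  0.0205] 135
z 0.206 x [-0.1116 -0.0145] y [-0.0154  0.0202] 185
zmin [0.07614622 0.0764914 ]
side rect ((-0.06327594816684723, 0.14261609315872192), (0.1327776312828064, 0.1697043776512146), 89.68109130859375)
y=ax+bz+c [-0.0011 -0.0015  0.017 ]
px 249 295 133 180
lug 57 [[-2.328e-01 -1.950e-02  9.200e-02]
 [-2.267e-01 -1.000e-04  9.520e-02]
 [-2.214e-01  1.970e-02  9.870e-02]]
blocktop 539 ((-0.06307020783424377, 0.000264754518866539), (0.09574439376592636, 0.037775035947561264), 0.5051695704460144)
```

```bash
python3 -m jog '[[[0,0,0.04,0.8,0],[0,0,0,1,0],[0,0,0,1,0],[0,0,0,1,0],[0,0,0,1,0],[0,0,0,0.5,0],[0,0,0,0.2,0],[0,0,0,0,0]]]' 20
python3 - <<'E'
from h import *
go(w(GA,-.243,0,.058));go(w(GA,-.208,0,.058))
E
```

```text
time: 22.58
position: [0.4223, -0.2896, 0.0628]
tool_rot: [0.146, -3.138, 0.0]
ft_force: [-0.0, 0.0, 1.5]
grip_width: 0.004
units [-0.85 -0.01  0.12] yaw_y 95.33 t 22.57 pos [ 0.4223 -0.2896  0.0628]
units [-1.72 -0.01  0.12] yaw_y 95.33 t 22.57 pos [ 0.4223 -0.2896  0.0628]
```

```bash
python3 -m jog '[[[0,-0.3,0,0.1,0],[0,-0.3,0,0,0],[0,-0.15,0,0,0],[0,-0.1,0,0,0],[0,-0.1,0,0,0],[0,-0.1,0,0,0],[0,-0.08,0,0,0],[0,0,0,0,0]]]'; python3 t.py
python3 -m jog '[[[0,-0.08,0,0,0],[0,-0.08,0,0,0],[0,-0.06,0,0,0],[0,-0.06,0,0,0],[0,-0.06,0,0,0],[0,-0.06,0,0,0],[0,0,0,0,0]]]'; python3 t.py
python3 m.py .076 .22 | head -8
```

```text
time: 23.58
position: [0.4674, -0.2854, 0.0589]
tool_rot: [-0.146, 3.137, -0.001]
ft_force: [-1.1, -0.5, -0.5]
grip_width: 0.006
[-1.11 -0.45 -0.54] [-0.058  0.188 -0.016]
units [-4.15 -0.02 -4.4 ] yaw_y 95.32 t 23.57 pos [ 0.4674 -0.2854  0.0589]
time: 24.45
position: [0.4818, -0.2841, 0.0589]
tool_rot: [0.145, -3.136, -0.001]
ft_force: [-5.7, -0.1, 3.7]
grip_width: 0.005
[-5.75 -0.1   3.72] [-0.044  1.119 -0.069]
units [-3.78 -0.01 -4.41] yaw_y 95.28 t 24.45 pos [ 0.4818 -0.2841  0.0589]
z 0.086 x [-0.1154  0.0214] y [-0.0168  0.0259] 157
z 0.106 x [-0.1014 -0.0056] y [-0.007   0.0218] 133
z 0.126 x [-0.105  -0.0062] y [-0.0055  0.0206] 133
z 0.146 x [-0.1038 -0.0059] y [-0.0112  0.0218] 133
z 0.166 x [-0.1001 -0.0064] y [-0.0062  0.0214] 138
z 0.186 x [-0.1011 -0.0067] y [-0.0072  0.0217] 137
z 0.206 x [-0.1024 -0.0074] y [-0.0157  0.0193] 183
zmin [0.07612199 0.07650235]
```

```bash
python3 -m jog '[[[0,-0.04,0,0,0],[0,-0.04,0,0,0],[0,-0.04,0,0,0],[0,0,0,0,0]]]'; python3 t.py
python3 -m jog '[[[0,-0.04,0,0,0],[0,-0.04,0,0,0],[0,0,0,0,0]]]'; python3 t.py
```

```text
time: 25.0
position: [0.4865, -0.2837, 0.0589]
tool_rot: [0.145, -3.136, -0.001]
ft_force: [-5.9, 0.1, 3.5]
grip_width: 0.005
[-5.89  0.14  3.54] [-0.003  1.189 -0.041]
units [-3.66 -0.01 -4.41] yaw_y 95.29 t 25.0 pos [ 0.4865 -0.2837  0.0589]
time: 25.38
position: [0.4897, -0.2834, 0.0589]
tool_rot: [0.145, -3.136, -0.001]
ft_force: [-4.7, -0.3, 3.4]
grip_width: 0.009
[-4.72 -0.34  3.43] [-0.065  1.164 -0.063]
units [-3.58 -0.01 -4.41] yaw_y 95.29 t 25.38 pos [ 0.4897 -0.2834  0.0589]
```

```bash
python3 -m jog '[[[0,-0.04,0,0,0],[0,-0.02,0,0,0],[0,0,0,0,0]]]'; python3 t.py
python3 -m jog '[[[0,-0.03,0,0,0],[0,-0.02,0,0,0],[0,0,0,0,0]]]'; python3 t.py
```

```text
time: 25.75
position: [0.4899, -0.2833, 0.0588]
tool_rot: [0.143, -3.133, -0.003]
ft_force: [-10.5, 0.5, 8.5]
grip_width: 0.005
[-10.55   0.53   8.51] [ 0.166  2.266 -0.016]
units [-3.56 -0.   -4.42] yaw_y 95.24 t 25.75 pos [ 0.4899 -0.2833  0.0588]
time: 26.12
position: [0.4899, -0.2834, 0.0588]
tool_rot: [0.142, -3.129, -0.005]
ft_force: [-16.0, 1.0, 12.6]
grip_width: 0.005
[-16.04   0.98  12.56] [0.328 3.208 0.014]
units [-3.55  0.01 -4.44] yaw_y 95.19 t 26.12 pos [ 0.4899 -0.2834  0.0588]
```

Position has stopped while the force rises to 16 N, so the jaw is closed on the block. I back off and retreat upwards clear.

```bash
python3 -m jog '[[[0,0.1,0,0,0],[0,0.3,0,0,0],[0,0.6,0,0,0],[0,0.3,0,-0.5,0],[0,0,0,-1,0],[0,0,0,-1,0],[0,0,0,-1,0],[0,0,0,-1,0],[0,0,0,-0.5,0],[0,0,0,0,0]]]'
python3 - <<'E'
from h import *
from m import blk
blk(.076,.22)
p,d=eyes.get_image("top");W=cloud("top",d);c,s=np.cos(GA["yaw"]),np.sin(GA["yaw"])
L=np.dstack([(W[...,:2]-GA["o"])@np.array([[c,-s],[s,c]]),W[...,2]])
k=(L[...,0]>-.14)&(L[...,0]<.02)&(abs(L[...,1])<.05)&(L[...,2]>.19)&(L[...,2]<.215)
print("blocktop",cv2.minAreaRect(L[k][:,:2].astype(np.float32)))
k=(L[...,0]>-.14)&(L[...,0]<-.09)&(abs(L[...,1])<.05)&(L[...,2]>.07)&(L[...,2]<.08);print("jaw x",np.percentile(L[k][:,0],[2,98]))
q,_=eyes.get_image("scene")
cv2.imwrite("pics/v7.png",np.hstack([cv2.resize(q[70:250,220:400],(400,400)),cv2.resize(p[130:310,200:460],(400,277))[:,:] if 0 else cv2.resize(p[120:320,210:450],(400,400))])[:,:,::-1])
E
```

```text
time: 27.38
position: [0.4447, -0.2879, 0.2606]
tool_rot: [-0.147, 3.133, -0.001]
ft_force: [-0.4, -0.7, -0.2]
grip_width: 0.006
z 0.086 x [-0.1106  0.0204] y [-0.0163  0.026 ] 156
z 0.106 x [-0.0938  0.0021] y [-0.0056  0.0209] 127
z 0.126 x [-0.0935  0.0021] y [-0.006   0.0208] 135
z 0.146 x [-0.0955  0.002 ] y [-0.0074  0.0204] 134
z 0.166 x [-0.096   0.0017] y [-0.0068  0.0219] 135
z 0.186 x [-0.0918  0.0013] y [-0.0075  0.0211] 143
z 0.206 x [-0.0933  0.0009] y [-0.017   0.0195] 184
zmin [0.07618306 0.07665346]
side rect ((-0.04434282332658768, 0.14298152923583984), (0.1309879720211029, 0.13379883766174316), 0.07480739802122116)
y=ax+bz+c [0.0005 0.0002 0.0167]
px 250 287 134 179
blocktop ((-0.04692072048783302, -0.0002707000821828842), (0.038328867405653, 0.09591811895370483), 88.73773193359375)
jaw x [-0.11233909 -0.09479784]
```

View pics/v7.png

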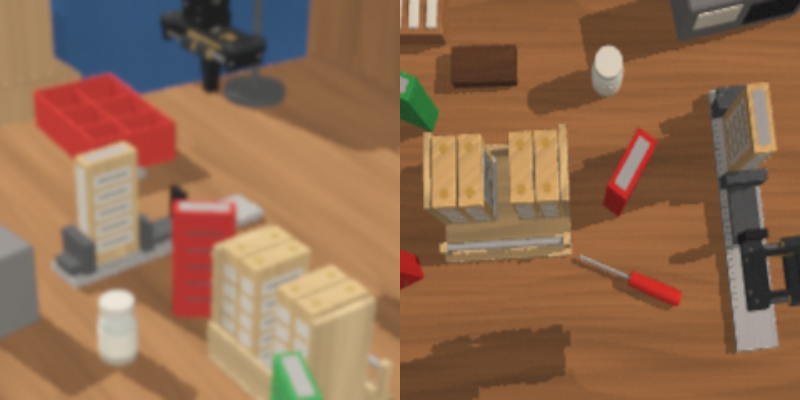

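The block stands upright between the closed jaws (left (108,205), right (755,125)). The four others stand in the rack, the bench things are unmoved, and the arm is clear. I hand in.

```bash
python3 -c "
from bench import job;print(job.close_job())"
```

```text
the job is handed in; nothing more can be done
None
```

The wanted block now stands upright on the calliper bed with its 95 mm width held between the jaws, and the job was handed in at about 27.5 s of the 67 s allowed.

- **Tipping:** I pushed the steel-strip block's top forward with shut fingers until it leaned on the bar at about 36.6°.
- **Placing:** I gripped it near the top and lifted it out. Easing the grip let it swing upright, then I set it between the open jaws and let go.
- **Closing:** I pushed the lug until the jaw stopped moving and the force rose to about 16 N, then backed away.

**Last checks:**
- The block's sides are vertical to about 1 mm, and its top is turned about 1.3° by the top-view fit and about 0° by the side-face fit. Both are within camera noise.
- The sliding jaw's face is at about -0.095 m, which matches the 95 mm width, and the block reaches the fixed jaw.
- In the final picture the other four blocks still stand in the rack and the bench things in view look unmoved. The mug, wrench and one red block were out of the crop, but the arm went nowhere near them low down.
- No check failed. While setting the block down I pressed it onto the bed with about 8 N for a moment before easing off.

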